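# Stand the boiled egg in its cup and hold the egg cracker on its tip

## Task

Take the boiled egg out of the wooden rack and set it, without dropping it, into the egg cup on the plate, pointed end up as it stands now, and let go of it. Then pick up the steel egg cracker by its wooden handle and set its bell upright and centred over the tip of the egg, pressing only lightly. Finish while holding it there by the handle, with the ball weight free on its rod so that I can lift and drop it; leave the other things where they are.

Things in the scene. Friction and masses are not known exactly. Their poses are not given: they have to be found in the camera images.
- egg_centre (a point): Half-way up the boiled egg, on its axis. The egg is an ordinary brown hen's egg, 57 mm long, 45 mm across at its widest (22.5 mm above its blunt lower end, i.e. 6 mm below this point), hard and rigid, about 60 g. It stands blunt end down in a hole of the wooden rack, its widest girth 14 mm above the board's top; its z axis points up through the tip. Standing in the egg cup, its widest girth is about 9 mm above the cup's rim.
- egg_tip (a point): The tip of the egg: the top of its pointed end, 28.5 mm above egg_centre along its axis.
- egg: The same egg; origin at the blunt end on its axis, z towards the tip.
- egg_rack: Pale wooden egg rack, fixed: a narrow board 190 x 68 mm, its top 45 mm above the worktop, with a row of three 35 mm holes 60 mm apart; the only egg stands in the middle one. Origin under its middle on the worktop.
- egg_cup: Orange egg cup, loose, standing on the plate: 48 mm across at the mouth and 46 mm high, hollow, rim 4 to 5 mm thick. Origin at the middle of its foot, z up.
- egg_cup_mouth (a point): Middle of the egg cup's mouth, at rim height, 46 mm above its foot. An egg seated in the cup has its blunt end 13 to 14 mm below this point.
- plate: White breakfast plate, loose, 170 mm across, rim 16 mm high; the egg cup stands near its middle, foot 5 mm above the worktop. Origin under its middle, z up.
- cracker_handle (a point): Middle of the dark wooden handle of the egg cracker: an upright round grip 21 mm across and 42 mm long at the very top of the tool. The cracker is a steel tool 160 mm tall, about 0.18 kg, that stands loose on its bell: from below a steel bell 34 mm across and 24 mm high (open below), a thin guide rod 8 mm thick with a sliding ball weight on it, and the handle. This point is 138 mm above the bell's rim.
- cracker_rim (a point): Middle of the open lower rim of the cracker's bell (mouth 29 mm across, 19 mm deep). When the bell sits squarely on the egg, the egg's tip is about 8 mm inside it, above this point. z runs up along the tool.
- cracker: The same egg cracker; origin at cracker_rim, z up along the rod to the handle.
- weight: Steel ball weight, 33 mm across and 30 mm high, that slides freely up and down the cracker's rod (52 mm of travel); it rests low, just above the bell. Origin at the middle of its underside, 30 mm above the rim when down.
- salt_shaker: Bystander: salt shaker, glass with a rounded grey top, 44 mm across, 90 mm high. It and the cracker may stand in each other's place. Origin at its foot.
- jar_mustard: Bystander: squat jar with a lid, 66 mm across, 100 mm high, beyond the plate, to its right. Origin at its foot.
- teaspoon: Bystander: steel spoon 140 mm long, lying crosswise beyond the plate. Origin under its middle.
- tap_spout (a point): Mouth of the fixed tap's spout, which hangs over the sink between the rack and the plate: a 23 mm tube that rises from here, bends over at 270 mm above the worktop and goes back to the tap's body 170 mm farther from the robot. Carry the egg past it on the robot's side, well in front of this point.
There are look-alikes about, which are no part of the job. What is meant by the egg is not blue, and is the smaller of those in its own colour.

How it is judged (in metres and radians):
On the way:
1. the egg stands in the egg cup, tip up, and the fingers have let go of it (horizontal distance between egg_centre and egg_cup_mouth below 0.008 m and z of egg_centre in the frame of egg_cup below 0.068 m and angle between egg_tip's own z axis and vertical below 0.2 rad and angle between egg_cup's own z axis and vertical below 0.1 rad and contact force between egg and egg_cup above 0.2 N and contact force between the fingers and egg below 0.05 N and linear speed of egg below 0.02 m/s), for 0.3 s.
At the end, for the whole second after the job is handed in: Cracker held by its handle, ball and egg untouched by the fingers, upright within 0.1 rad, rim within 5 mm of centre over the egg's tip, tip 4 mm or more inside the bell, 0.8 to 15 N on the egg; egg seated in the cup, tip up within 0.2 rad, cup upright on the plate; all at rest (all of step 1 and horizontal distance between egg_cup and plate below 0.045 m and z of egg_cup in the frame of plate below 0.012 m and contact force between cracker and egg between 0.8 and 15 N and angle between cracker's own z axis and vertical below 0.1 rad and horizontal distance between cracker_rim and egg_tip below 0.005 m and z of egg_tip in the frame of cracker above 0.004 m and contact force between the fingers and cracker above 2 N and contact force between the fingers and weight below 0.2 N and distance between the grasp point and cracker_handle below 0.035 m and linear speed of cracker below 0.02 m/s); the arm keeps its last pose, push and grip.
It fails at once if the egg is dropped (falls free of the fingers faster than 0.45 m/s) (linear speed of egg above 0.45 m/s and contact force between the fingers and egg below 0.05 N).
It fails at once if the cracker presses on the egg with more than 30 N and the shell breaks (contact force between cracker and egg above 30 N).
It fails at once if a bystander is pushed more than 30 mm away: salt shaker, jar mustard, teaspoon (distance of any of salt_shaker, jar_mustard, teaspoon from where it was at the start of the episode above 0.03 m).
It also fails if it takes over 54 s, if anything falls off the work surface, if the arm or the gripper's body presses on something with over 40 N, if the wrist force passes 120 N, or if a joint passes its speed limit or range.

## Robot

A 7-joint arm with a two-finger parallel gripper is mounted at the origin on a cart in front of the work surface, level with it; the furniture and walls round the work are solid. World frame = base frame: x ahead of the robot, y to its left, z up, the work surface at z = 0. Lengths are in mm, angles in rad, forces in N, time in s.
With the tool pointing down it reaches from about 400 to 875 mm from the base axis. Payload 6.5 kg.
Tool frame: the origin (TCP) lies at the very end of the fingers, on their centre line; the grasp point (between the pads) lies grip_depth behind it (grip_depth is the distance from the TCP to the grasp point, in mm); z points along the fingers, y is the line along which they close (so a half turn about z gives the same grasp; the last joint's range is limited). The gripper opens to 88 mm and grips with 3 to 60 N. Pads are 18 mm wide; open, the fingers measure 123 mm over their backs; the gripper's body (75 mm by 187 mm) begins 45 mm behind the grasp point.
Start: joints at [-1.409, 0.536, -0.004, 1.538, 0.003, 1.067, -0.071], TCP at [146.788, 633.201, 238.716] pointing down, gripper open.
Joint ranges: [-2.7, 2.7], [-0.37, 2.16], [-1.27, 1.26], [0.24, 2.4], [-1.31, 4.45], [0.19, 1.91], [-2.76, 2.76]. Speed limits (rad/s): [2.39, 2.39, 3.14, 3.14, 3.14, 3.14, 3.14].

## Interface

Orientations are given as [roll, pitch, yaw] about the fixed x, y, z axes, in that order (R = Rz(yaw) Ry(pitch) Rx(roll)).
In Python, from workcell import * gives the robot as it stands.
- The arm moves only by the tool move_arm, never from a script. Its argument "deltas" is a list of rows, each a list of 3 entries, a list of its own where there are three numbers: the closure, from 0 (fully open) to 1 (shut), then the shift along the tool's x, y, z in mm, then the turn about the tool's z in degrees. In form: [[hand, [tx, ty, tz], roll], ...]. A call has 1 to 20 rows; each row is the pose to reach, as a shift and turn from the pose commanded when the call began, along the tool's axes at that moment; what a row does not reach only later rows make up. A row lasts 1/10 s, in which the tool goes at most 50 mm and 8.59 degrees, less where a joint would pass 70% of its speed; a pose out of reach is approached as far as the arm can. A call with a gripper value outside its range is refused whole. The fingers move at their own pace and stop on an object; "grip_force" is the grip in N (left out, the last holds). Time passes only in rows, so rows that repeat a pose let the fingers close. It gives the time, the measured TCP pose, the force, the opening and the grip force at its end, in the units of the state.
- observe(): the state, without advancing time (a new reading comes with each control period).
- get_image(name): name is "side" or "top"; returns a dict with "color" (480x640x3 uint8, red, green, blue), "intrinsics" (3x3 intrinsics, pixels), "cam_to_world" (4x4, takes a point from camera to world coordinates). Camera axes: x right, y down, z forward; pixel columns grow to the right and rows downward; lengths in mm; the calibration is good to about 2 mm. A picture is of the moment at which its call begins. There is no depth.
- sign_off(): hands the job in; it is judged then, once.
Trained networks look in a picture, given as the dict that the camera call returned (one of the last four; its "shot" number tells which), for a name from the list of things; names that differ only in an ending like _2 or _b are one class to them, and where a whole thing is asked for, a point or a joint stands for the part that bears it (a point fixed in the world has none). Each returns a list of dicts, best first, with "score" (0 to 1); they miss things now and then, are a little off and sometimes report something else, mostly with a low value. They report only what shows in the picture. A call takes as long as a camera call. They do not tell look-alikes from the thing itself.
- masks_of(picture, name): "region" (480x640 bool, what is visible of it) and "at" ([column, row] in pixels, amid what is visible of it).
The state is a dict: "t": time; "q": joint angles; "joint_vel": joint speeds; "effort": joint torques, N m; "eef_pos": TCP position; "tool_rot": TCP orientation; "ft_force": force on the tool from outside, world axes, zero at the start; "ft_torque": the same for the moment, N m; "finger_gap": opening from 0.0 (shut) to 1.0 (fully open); "grip_force": force on a finger pad.
Only numpy, scipy, OpenCV 4.12 (cv2) and the standard library are available. Lean on these libraries where they do the work, as an engineer would, in place of code of your own. Each camera call takes 0.05 s, during which the arm holds its last target. There are 200 camera calls.

## Working session

There is one attempt and no reset: what is moved stays moved. The work goes in short steps, Python scripts to look and compute and a tool call to move; the robot and the scene stay as the last step left them, time stands still between calls to the robot, and variables do not carry over. Pictures are saved under pics/ and viewed, at most 10 in all, crops included, and the job is handed in when it is done.

Besides the shell and the picture viewer there is one more tool, called after "Call:" as name(argument=value, ...) on one line, values as JSON. move_arm: Moves the arm, as the interface text tells. Its arguments: {"type":"object","properties":{"deltas":{"type":"array","items":{"type":"array"}},"grip_force":{"type":"number"}},"required":["deltas"]}

```bash
mkdir -p pics
cat > h.py <<'E'
from workcell import *
import numpy as np, cv2
def save(p,n): cv2.imwrite(f'pics/{n}.png',p['color'][:,:,::-1])
def ray(p,uv):
    K=np.array(p['intrinsics']);T=np.array(p['cam_to_world'])
    d=T[:3,:3]@np.linalg.solve(K,[uv[0],uv[1],1.]);return T[:3,3],d
def atz(p,uv,z):
    o,d=ray(p,uv);return (o+d*(z-o[2])/d[2]).round(1)
def proj(p,X):
    K=np.array(p['intrinsics']);T=np.linalg.inv(np.array(p['cam_to_world']))
    c=T[:3,:3]@np.array(X,float)+T[:3,3];u=K@c;return (u[:2]/u[2]).round(1)
def tri(p1,a,p2,b):
    o1,d1=ray(p1,a);o2,d2=ray(p2,b);d1/=np.linalg.norm(d1);d2/=np.linalg.norm(d2)
    s=np.linalg.lstsq(np.c_[d1,-d2],o2-o1,rcond=None)[0]
    A=o1+s[0]*d1;B=o2+s[1]*d2;return ((A+B)/2).round(1),round(np.linalg.norm(A-B),1)
E
python3 - <<'E'
from h import *
s=get_image('side');t=get_image('top');save(s,'s0');save(t,'t0')
for n,p in(('side',s),('top',t)):
    T=np.array(p['cam_to_world']);print(n,T.round(2).tolist(),np.array(p['intrinsics']).tolist())
    for k in ['egg','egg_cup','plate','cracker','cracker_handle','weight','salt_shaker','egg_rack','jar_mustard','teaspoon']:
        for m in masks_of(p,k):
            r=m['region'];ys,xs=np.nonzero(r);print(k,round(m['score'],2),np.round(m['at']),xs.min(),xs.max(),ys.min(),ys.max(),p['color'][r].mean(0).round())
o=observe();print(o)
E
```

```text
side [[-0.99, -0.03, 0.13, 393.59], [-0.13, 0.36, -0.92, 1515.51], [-0.02, -0.93, -0.36, 672.93], [0.0, 0.0, 0.0, 1.0]] [[586.552934909129, 0.0, 319.2328606670004], [0.0, 586.552934909129, 230.35271076705027], [0.0, 0.0, 1.0]]
egg 0.92 [345. 366.] 329 358 347 383 [179. 148. 113.]
egg 0.67 [324. 322.] 315 336 311 336 [179. 149. 115.]
egg 0.64 [256. 331.] 244 264 320 344 [ 40.  89. 163.]
egg_cup 0.62 [331. 232.] 324 338 223 241 [156. 101.  67.]
egg_cup 0.5 [370. 204.] 366 376 175 222 [105.  98.  93.]
plate 0.96 [336. 234.] 306 358 226 244 [244. 241. 230.]
cracker 0.67 [370. 205.] 366 375 175 222 [103.  96.  90.]
cracker_handle 0.6 [370. 204.] 365 375 175 222 [106. 101.  95.]
weight 0.51 [375. 206.] 368 374 206 211 [125. 126. 124.]
salt_shaker 0.58 [384. 225.] 375 388 210 237 [128. 125. 119.]
egg_rack 0.92 [325. 338.] 277 374 320 361 [191. 165. 117.]
egg_rack 0.26 [328. 231.] 324 338 223 241 [154.  97.  63.]
top [[-0.01, -0.94, 0.33, 113.89], [-1.0, 0.0, -0.01, 130.46], [0.01, -0.33, -0.94, 1506.6], [0.0, 0.0, 0.0, 1.0]] [[492.29934221417784, 0.0, 320.15642374349125], [0.0, 492.29934221
[... 821 characters left out ...]
-1.40920539,  0.5363677 , -0.00436429,  1.53790462,  0.00256647,
        1.06732952, -0.07119113]), 'joint_vel': array([ 1.74441211e-04,  1.03604924e-03, -3.27641416e-04, -1.20761365e-03,
       -2.03717248e-05,  1.77389126e-03, -6.27746496e-04]), 'effort': array([-3.64438383e-04, -5.70914626e+01,  9.90154110e-01, -2.51924551e+01,
       -5.62604237e-02,  1.11092697e-02,  4.02602939e-05]), 'eef_pos': array([146.79548213, 633.19054474, 238.7353581 ]), 'tool_rot': array([-3.14159029e+00,  1.80014340e-05,  2.91380025e+00]), 'ft_force': array([ 0.3421179 ,  0.23381421, -0.19505571]), 'ft_torque': array([ 0.00409575,  0.00248043, -0.01312718]), 'grip_force': 0.0, 'finger_gap': 1.0003686723820215}
```

View pictures.

View pics/s0.png

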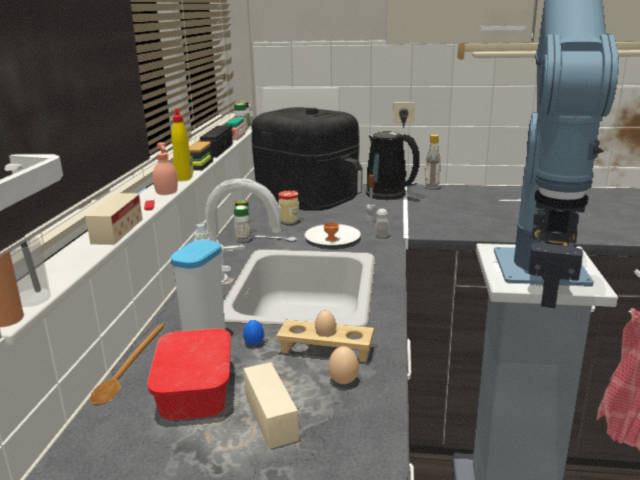

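View pics/t0.png

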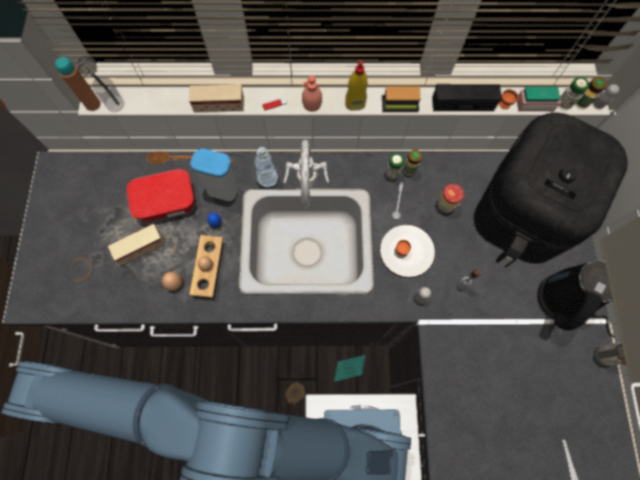

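Side view: rack egg at (325,323), look-alikes at (344,366) large brown and (254,333) blue; cup (331,232), salt shaker (382,222), cracker with dark handle near (370,193–215). Top view: egg (205,263), cup (403,248), cracker from bell (464,288) to handle (475,272), shaker (424,295).

Run:
```python
from h import *
s=get_image('side');t=get_image('top')
hs=cv2.resize(s['color'][165:265,290:410],None,fx=6,fy=6,interpolation=cv2.INTER_CUBIC)[:,:,::-1]
ht=cv2.resize(t['color'][215:315,380:500],None,fx=6,fy=6,interpolation=cv2.INTER_CUBIC)[:,:,::-1]
cv2.imwrite('pics/s1.png',hs);cv2.imwrite('pics/t1.png',ht)
print('egg',tri(s,(325.5,323.5),t,(205,263.5)),atz(t,(205,263.5),65),atz(s,(325.5,323.5),65))
for m in masks_of(t,'egg_rack')[:1]:
    c=cv2.minAreaRect(cv2.findNonZero(m['region'].astype(np.uint8)));b=cv2.boxPoints(c);print('rack',[atz(t,x,45) for x in b])
for p in(s,t):
    c=p['color'].astype(int);r=(c[:,:,0]-c[:,:,2]>70)&(c[:,:,0]>120);r[:215]=0;r[260:]=0;r[:,:315]=0;r[:,420:]=0
    ys,xs=np.nonzero(r);print('cup px',xs.mean(),ys.mean(),xs.min(),xs.max(),ys.min(),ys.max(),r.sum(),atz(p,(xs.mean(),ys.mean()),40))
print('cracker',tri(s,(370.5,193),t,(475,272)),'bell',atz(t,(464,287),10))
print('shaker',tri(s,(382,212),t,(424,293)),'jar',atz(t,(449,198),80))
T=observe()['tool_rot'];print(T)
```

```text
egg (array([531.3, 464.8,  60.7]), np.float64(0.1)) [530.1 463.8  65. ] [530.2 472.3  65. ]
rack [array([439.3, 507.5,  45. ]), array([631.1, 490. ,  45. ]), array([617.4, 417.5,  45. ]), array([426.7, 437.9,  45. ])]
cup px 330.77966101694915 230.19209039548022 324 338 223 240 177 [ 586.6 -122.8   40. ]
cup px 402.8475609756098 247.29268292682926 396 410 241 254 164 [ 588.  -145.6   40. ]
cracker (array([ 485.7, -345.3,   91.8]), np.float64(14.6)) bell [ 467.1 -334.1   10. ]
shaker (array([ 434.8, -192.7,   77.1]), np.float64(2.3)) jar [ 738.5 -294.6   80. ]
[-3.14153086e+00  2.84859380e-05  2.91384716e+00]
```

View pics/s1.png

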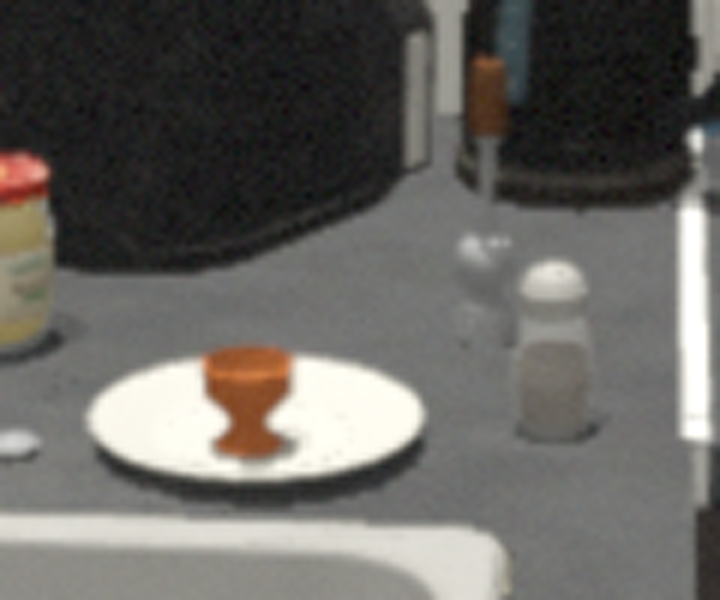

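View pics/t1.png

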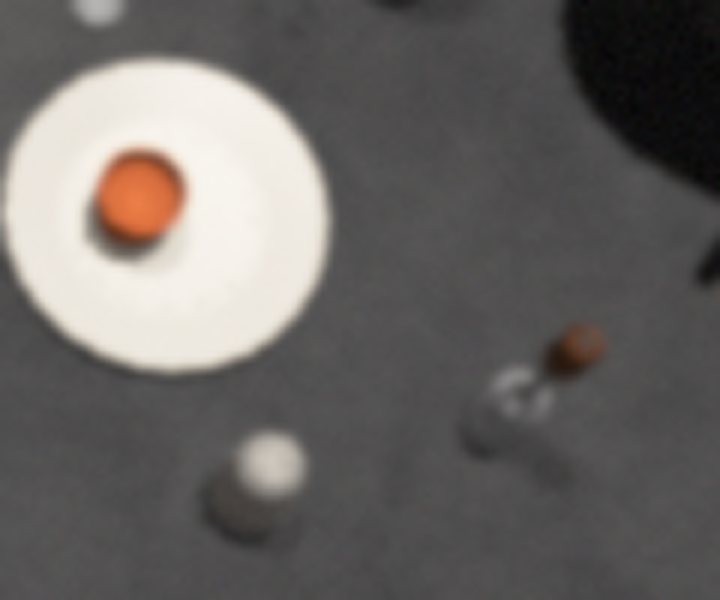

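Crops: cup rim centre at side (331.5,225.5)/top (403.5,247.7); cracker's brown handle at side (371.2,181), top (476,273), bell/ball near (467,281); the shaker is separate at top (425,292).

Run:
```python
from h import *
import workcell
print([n for n in dir(workcell) if not n.startswith('_')], globals().get('grip_depth'))
s=get_image('side');t=get_image('top')
a=[('cup',(331,225),(403,247.2),51),('handle',(370.7,180.6),(475.4,272.8),138),('spout',(278,233),(306,205),170)]
for n,u,v,z in a: print(n,tri(s,u,t,v),'side',atz(s,u,z),'top',atz(t,v,z))
print('bigegg',tri(s,(343.5,365),t,(172,281)))
print('bell side',atz(s,(371,221),5),'top',atz(t,(460.5,287),5))
print('plate',[atz(t,x,16) for x in((380,250),(434.5,250),(408,225),(408,276.5))])
for z in(65,): print(proj(s,(530,464,z)),proj(t,(530,464,z)),proj(s,(530,464,93.5)))
print(observe()['t'],observe()['eef_pos'])
```

```text
['MotionError', 'get_image', 'grip_depth', 'masks_of', 'observe', 'sign_off'] 18.700000000000003
cup (array([ 587. , -144.7,   48.1]), np.float64(2.6)) side [ 587.5 -138.    51. ] top [ 584.7 -144.1   51. ]
handle (array([ 478.4, -332.1,  136.3]), np.float64(1.1)) side [ 477.6 -325.7  138. ] top [ 478.5 -331.6  138. ]
spout (array([689.8, 156.5, 136.9]), np.float64(2.9)) side [670.  241.7 170. ] top [677.5 156.  170. ]
bigegg (array([484.4, 568.2,  32.5]), np.float64(0.6))
bell side [ 474.3 -307.6    5. ] top [ 468.3 -324.6    5. ]
plate [array([586.9, -76.8,  16. ]), array([ 586.4, -250.5,   16. ]), array([ 671.5, -171.6,   16. ]), array([ 499.9, -160.3,   16. ])]
[326.1 321.5] [204.9 263.5] [325.9 309.2]
1.35 [146.77034941 633.21232685 238.73221757]
```

Call:
move_arm(deltas=[[0,[-46,-9,0],0],[0,[-92,-18,0],0],[0,[-138,-27,10],0],[0,[-184,-36,20],0],[0,[-230,-45,35],0],[0,[-275,-54,50],0],[0,[-320,-62,65],0],[0,[-360,-70,80],0],[0,[-395,-76,90],0],[0,[-411,-78,95],0],[0,[-411,-78,95],0],[0,[-411,-78,95],0]], grip_force=15)

```text
t: 2.55
eef_pos: [527.8, 466.2, 144.1]
tool_rot: [3.14, -0.001, 2.915]
ft_force: [0.2, -0.5, -0.1]
finger_gap: 1.003
grip_force: 0.0
```

Run:
```python
from h import *
s=get_image('side');t=get_image('top');o=observe();print(o['eef_pos'],o['tool_rot'],o['q'],o['ft_force'])
a=cv2.resize(s['color'][200:400,230:430],None,fx=2.9,fy=2.9,interpolation=cv2.INTER_CUBIC)[:,:,::-1]
cv2.imwrite('pics/s2.png',a)
p=o['eef_pos'];print(proj(s,p),proj(s,(p[0],p[1],93)))
```

```text
[527.1385815  466.96164246 144.48594791] [ 3.13991468e+00 -1.27876906e-03  2.91723091e+00] [-0.81828873  0.72691378  0.04825371  1.4492239  -0.04139095  0.96569971
  0.58774343] [-0.73244909  0.61700814  0.33606407]
[326.7 287.5] [327.1 310.2]
```

View pics/s2.png

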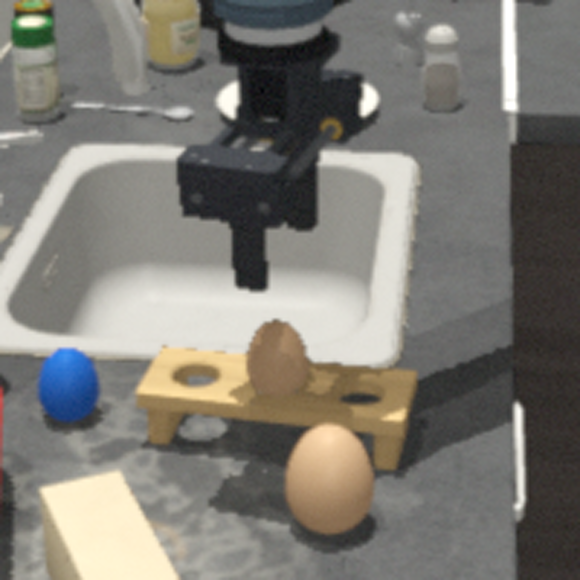

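Run:
```python
from h import *
s=get_image('side');o=observe();p=o['eef_pos'];print(p)
for k in(47,52,62): print((proj(s,p+np.array([.225*k,.974*k,0]))-[230,200])*2.9)
for m in masks_of(s,'egg'):
    r=m['region'];ys,xs=np.nonzero(r);print(m['score'],xs.mean(),xs.min(),xs.max(),ys.min(),ys.max())
print(proj(s,(530,464,60)),proj(s,(530,464,93.5)))
```

```text
[527.36488697 466.77694327 144.55460842]
[256.07 283.62]
[253.46 286.81]
[248.24 293.77]
0.85 325.2792207792208 315 336 310 336
0.85 343.57562568008706 329 358 346 383
0.7 253.66197183098592 243 264 321 345
[326.1 323.6] [325.9 309.2]
```

Call:
move_arm(deltas=[[0,[-3,-2,20],0],[0,[-3,-2,45],0],[0,[-3,-2,65],0],[0,[-3,-2,78],0],[0,[-3,-2,86],0],[0,[-3,-2,90],0],[0,[-3,-2,90],0],[0,[-3,-2,90],0]])

```text
t: 3.55
eef_pos: [532.5, 462.3, 54.7]
tool_rot: [3.14, 0.001, 2.914]
ft_force: [0.6, 0.2, -0.1]
finger_gap: 0.999
grip_force: 0.0
```

Call:
move_arm(deltas=[[0.3,[1,1,0],0],[0.45,[1,1,0],0],[0.6,[1,1,0],0],[0.8,[1,1,0],0],[1,[1,1,0],0],[1,[1,1,0],0],[1,[1,1,0],0],[1,[1,1,0],0],[1,[1,1,0],0],[1,[1,1,0],0]], grip_force=12)

```text
t: 4.55
eef_pos: [531.8, 465.3, 54.8]
tool_rot: [3.137, 0.001, 2.915]
ft_force: [1.4, 5.4, 2.1]
finger_gap: 0.497
grip_force: 12.0
```

Call:
move_arm(deltas=[[1,[1,1,-4],0],[1,[1,1,-10],0],[1,[1,1,-18],0],[1,[1,1,-30],0],[1,[1,1,-45],0],[1,[1,1,-65],0],[1,[1,1,-85],0],[1,[1,1,-100],0],[1,[1,1,-105],0],[1,[1,1,-105],0]])

```text
t: 5.55
eef_pos: [530.9, 464.4, 159.7]
tool_rot: [3.14, 0.001, 2.914]
ft_force: [-0.5, 0.0, -0.6]
finger_gap: 0.5
grip_force: 12.0
```

Run:
```python
from h import *
s=get_image('side');o=observe();p=o['eef_pos'];print(p,o['tool_rot'],o['ft_force'],o['finger_gap'])
cv2.imwrite('pics/s3.png',cv2.resize(s['color'][220:360,250:410],None,fx=4,fy=4,interpolation=cv2.INTER_CUBIC)[:,:,::-1])
for m in masks_of(s,'egg')[:3]:
    r=m['region'];ys,xs=np.nonzero(r);print(m['score'],xs.mean(),xs.min(),xs.max(),ys.min(),ys.max())
print(proj(s,p+[0,0,5]), proj(s,p+[0,0,39.5]),proj(s,p+[0,0,-17.5]))
y=o['tool_rot'][2];tx=np.array([np.cos(y),np.sin(y)]);ty=np.array([np.sin(y),-np.cos(y)])
for g in((430,330),(425,150),(450,0),(586,-144)):
    d=np.array(g)-p[:2];print(g,(d@tx).round(),(d@ty).round())
```

```text
[530.39045488 464.07451796 158.67903844] [-3.14147490e+00 -5.32542303e-05  2.91388409e+00] [-0.66863046  0.81817726 -1.02369322] 0.496269133533439
0.96 253.53398058252426 243 264 320 343
0.85 329.5690376569038 324 336 264 289
0.7 343.50904977375563 329 358 347 383
[325.1 278.1] [324.8 262.4] [325.3 288.3]
(430, 330) 68.0 -153.0
(425, 150) 32.0 -330.0
(450, 0) -26.0 -470.0
(586, -144) -191.0 -580.0
```

View pics/s3.png

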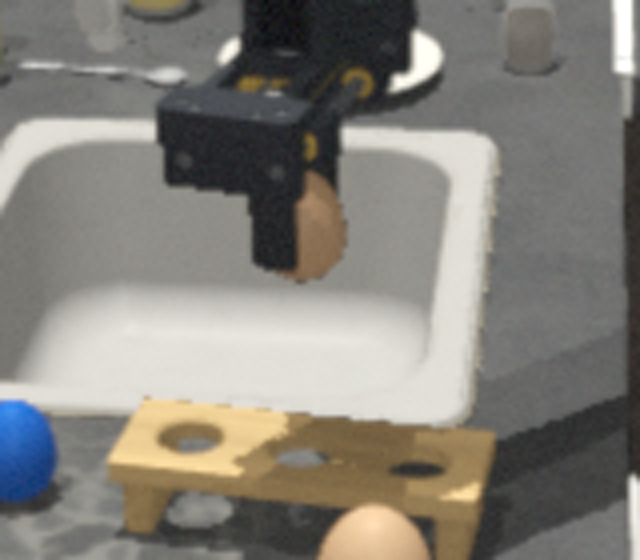

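Call:
move_arm(deltas=[[1,[4,-20,0],0],[1,[11,-55,0],0],[1,[18,-95,0],0],[1,[25,-135,0],0],[1,[22,-175,0],0],[1,[17,-215,0],0],[1,[11,-255,0],0],[1,[5,-295,0],0],[1,[-6,-335,0],0],[1,[-20,-375,0],0],[1,[-36,-415,0],0],[1,[-56,-450,0],0],[1,[-80,-480,0],0],[1,[-105,-508,0],0],[1,[-133,-534,0],0],[1,[-160,-556,0],0],[1,[-180,-572,0],0],[1,[-191,-580,0],0],[1,[-191,-580,0],0],[1,[-191,-580,0],0]])

```text
t: 7.65
eef_pos: [584.8, -142.6, 158.0]
tool_rot: [3.141, -0.002, 2.915]
ft_force: [-0.4, 0.1, -0.5]
finger_gap: 0.497
grip_force: 12.0
```

Run:
```python
from h import *
P=[]
for i in range(4): P.append(observe()['eef_pos']); s=get_image('side')
t=get_image('top')
o=observe();p=np.mean(P,0);print(np.round(P,1),p,o['tool_rot'],o['ft_force'],o['finger_gap'],o['q'])
S=cv2.resize(s['color'][150:260,270:410],None,fx=4,fy=4,interpolation=cv2.INTER_CUBIC)[:,:,::-1]
cv2.imwrite('pics/s4.png',S)
for n,q in(('s',s),('t',t)):
  for k in('egg','egg_cup'):
    for m in masks_of(q,k)[:4]:
      r=m['region'];ys,xs=np.nonzero(r);print(n,k,round(m['score'],2),xs.mean(),xs.min(),xs.max(),ys.min(),ys.max())
print(proj(s,p+[0,0,5]), proj(s,p+[0,0,39.5]),proj(s,p+[0,0,-17.5]),proj(s,p))
print(proj(s,(586,-144,51)))
```

```text
[[ 584.8 -142.6  158. ]
 [ 584.7 -142.2  158.2]
 [ 584.9 -142.1  158.4]
 [ 585.  -142.3  158.6]] [ 584.84459576 -142.28445271  158.32150233] [ 3.14116989e+00 -2.48857282e-04  2.91524934e+00] [-0.49030341 -0.0537709   0.19719366] 0.503790024797267 [ 0.05756561  0.55236546  0.14685694  1.74104743 -0.10242969  0.85583544
  1.5945866 ]
s egg 0.79 253.67456896551724 243 265 319 344
s egg 0.57 343.3701527614571 329 358 348 383
s egg 0.52 334.28688524590166 329 339 179 197
s egg_cup 0.56 330.91011235955057 325 337 224 240
s egg_cup 0.26 325.5071659731854 277 373 320 361
t egg 0.77 171.6045751633987 162 181 272 290
t egg 0.74 213.96759259259258 207 221 212 228
t egg 0.56 409.0 402 416 233 243
t egg_cup 0.6 402.63120567375887 397 409 241 254
[331.5 189.1] [331.4 177.8] [331.6 196.3] [331.5 190.7]
[331.7 224.3]
```

View pics/s4.png

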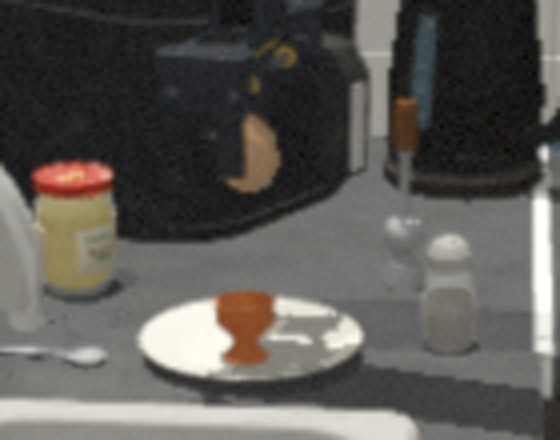

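Call:
move_arm(deltas=[[1,[-2,-1,15],0],[1,[-2,-1,40],0],[1,[-2,-1,65],0],[1,[-2,-1,82],0],[1,[-2,-1,92],0],[1,[-2,-1,96],0],[1,[-2,-1,96],0],[1,[-2,-1,96],0]])

```text
t: 8.9
eef_pos: [587.9, -145.6, 63.4]
tool_rot: [3.142, 0.001, 2.914]
ft_force: [-0.2, 0.7, -0.5]
finger_gap: 0.497
grip_force: 12.0
```

Run:
```python
from h import *
s=get_image('side');t=get_image('top');o=observe();print(o['eef_pos'],o['ft_force'])
a=cv2.resize(s['color'][190:250,300:370],None,fx=7,fy=7,interpolation=cv2.INTER_CUBIC)[:,:,::-1]
b=cv2.resize(t['color'][215:275,370:440],None,fx=7,fy=7,interpolation=cv2.INTER_CUBIC)[:,:,::-1]
cv2.imwrite('pics/c5.png',cv2.resize(np.hstack([a,b]),(800,343)))
```

```text
[ 588.05797372 -145.54799964   63.60151943] [ 0.20362172  0.0118039  -0.32833194]
```

View pics/c5.png

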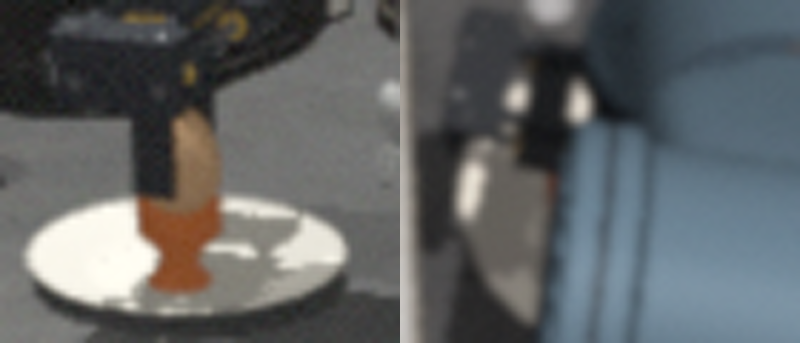

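Egg (right edge x≈220) sits centred over the cup (139–222), bottom just about entering the mouth; I lower gently.

Call:
move_arm(deltas=[[1,[0,0,1],0],[1,[0,0,2],0],[1,[0,0,3],0],[1,[0,0,4],0],[1,[0,0,4],0],[1,[0,0,4],0]])

```text
t: 9.6
eef_pos: [587.3, -145.4, 58.7]
tool_rot: [-3.142, -0.0, 2.914]
ft_force: [-0.0, -0.9, -0.6]
finger_gap: 0.504
grip_force: 12.0
```

Call:
move_arm(deltas=[[1,[0,0,1],0],[1,[0,0,2],0],[1,[0,0,2],0],[1,[0,0,2],0]])

```text
t: 10.0
eef_pos: [587.4, -145.3, 56.7]
tool_rot: [3.142, -0.0, 2.914]
ft_force: [-0.6, 0.0, -0.6]
finger_gap: 0.501
grip_force: 12.0
```

Call:
move_arm(deltas=[[1,[0,0,1],0],[1,[0,0,2],0],[1,[0,0,2],0],[1,[0,0,2],0]])

```text
t: 10.4
eef_pos: [588.2, -145.3, 55.5]
tool_rot: [3.141, 0.002, 2.914]
ft_force: [-0.0, 1.6, 6.1]
finger_gap: 0.501
grip_force: 12.0
```

Call:
move_arm(deltas=[[1,[0,0,-1],0],[1,[0,0,-1],0],[0.45,[0,0,-1],0],[0.4,[0,0,-1],0],[0.3,[0,0,-1],0],[0.2,[0,0,-1],0],[0.1,[0,0,-1],0],[0.1,[0,0,-1],0]])

```text
t: 11.2
eef_pos: [587.3, -145.4, 55.7]
tool_rot: [-3.142, -0.0, 2.914]
ft_force: [-0.0, 0.3, 0.0]
finger_gap: 0.895
grip_force: 0.0
```

Call:
move_arm(deltas=[[0,[0,0,-6],0],[0,[0,0,-18],0],[0,[0,0,-36],0],[0,[0,0,-60],0],[0,[0,0,-90],0],[0,[0,0,-120],0],[0,[0,0,-145],0],[0,[0,0,-150],0],[0,[0,0,-150],0]])

```text
t: 12.1
eef_pos: [587.9, -145.5, 207.1]
tool_rot: [3.141, 0.002, 2.914]
ft_force: [0.5, 0.1, -0.5]
finger_gap: 0.997
grip_force: 0.0
```

Run:
```python
from h import *
s=get_image('side');o=observe();p=o['eef_pos'];print(p,o['ft_force'],o['finger_gap'],o['q'])
for k in('egg','egg_cup','cracker_handle'):
    for m in masks_of(s,k)[:4]:
      r=m['region'];ys,xs=np.nonzero(r);print(k,round(m['score'],2),xs.mean(),xs.min(),xs.max(),ys.min(),ys.max())
print(proj(s,(586,-144,94.5)),proj(s,(586,-144,60)))
cv2.imwrite('pics/s6.png',cv2.resize(s['color'][165:265,290:410],None,fx=5,fy=5,interpolation=cv2.INTER_CUBIC)[:,:,::-1])
y=o['tool_rot'][2];tx=np.array([np.cos(y),np.sin(y)]);ty=np.array([np.sin(y),-np.cos(y)])
d=np.array((478,-332))-p[:2];print((d@tx).round(),(d@ty).round())
```

```text
[ 587.13225689 -145.29497866  205.71788811] [-0.81704818 -0.1688792  -0.77894834] 1.0027510314750596 [ 0.05212984  0.497457    0.15855995  1.70152067 -0.09286314  0.94985214
  1.58897845]
egg 0.74 253.39408866995075 243 264 321 344
egg 0.65 331.0444444444444 324 338 212 227
egg 0.57 343.19109663409336 328 358 347 383
egg_cup 0.55 331.09090909090907 324 338 226 241
egg_cup 0.44 370.7353846153846 366 375 175 222
egg_cup 0.4 381.57755775577556 376 387 209 237
cracker_handle 0.63 370.85661764705884 366 375 175 222
[331.5 210.8] [331.7 221.5]
64.0 -207.0
```

View pics/s6.png

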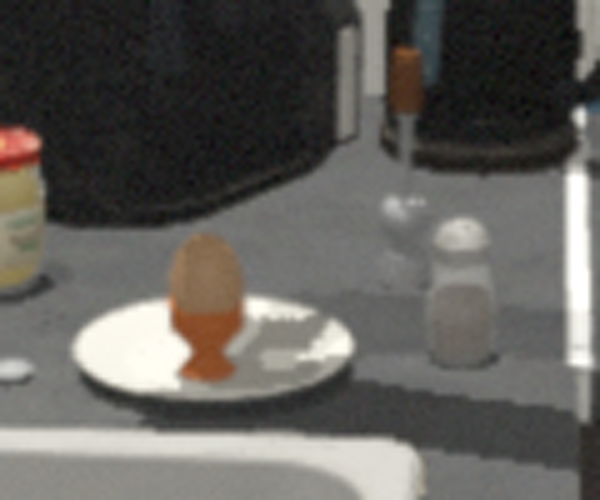

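Egg stands upright in the cup (side ≈(331,219)); cracker undisturbed. Now go to the cracker.

Call:
move_arm(deltas=[[0,[8,-25,0],0],[0,[20,-65,0],0],[0,[32,-105,0],0],[0,[44,-145,0],0],[0,[55,-180,0],0],[0,[62,-200,0],0],[0,[64,-207,0],0],[0,[64,-207,0],0],[0,[64,-207,0],0],[0,[64,-207,0],0]], grip_force=30)

```text
t: 13.3
eef_pos: [479.4, -330.8, 205.4]
tool_rot: [3.141, -0.0, 2.917]
ft_force: [0.4, 0.3, -0.4]
finger_gap: 0.999
grip_force: 0.0
```

Run:
```python
from h import *
s=get_image('side');t=get_image('top');o=observe();p=o['eef_pos'];print(p,o['tool_rot'],o['q'])
c=s['color'][170:195,355:385].astype(int);r=(c[:,:,0]-c[:,:,2]>40);ys,xs=np.nonzero(r);print('handle',xs.mean()+355,ys.mean()+170,ys.min()+170,ys.max()+170,r.sum())
for x in(475,478,481):print(x,proj(s,(x,-332,138)),proj(s,(x,-332,159)))
a=cv2.resize(s['color'][120:250,330:420],None,fx=4,fy=4,interpolation=cv2.INTER_CUBIC)[:,:,::-1]
b=cv2.resize(t['color'][220:350,430:520],None,fx=4,fy=4,interpolation=cv2.INTER_CUBIC)[:,:,::-1]
cv2.imwrite('pics/c7.png',np.hstack([a,b]))
for k in(44,61): print((proj(s,p+np.array([.225*k,.974*k,0]))-[330,120])*4)
```

```text
[ 479.16572345 -331.27432616  205.62017455] [3.14103691e+00 6.24752941e-05 2.91602475e+00] [ 0.37687783  0.46308216  0.20079295  1.76295147 -0.11232666  0.92678122
  1.96986681]
handle 370.81481481481484 179.96296296296296 175 186 27
475 [371.6 180.1] [371.7 173.8]
478 [370.7 180.1] [370.7 173.8]
481 [369.7 180. ] [369.8 173.8]
[146.8 172.8]
[140.8 178. ]
```

View pics/c7.png

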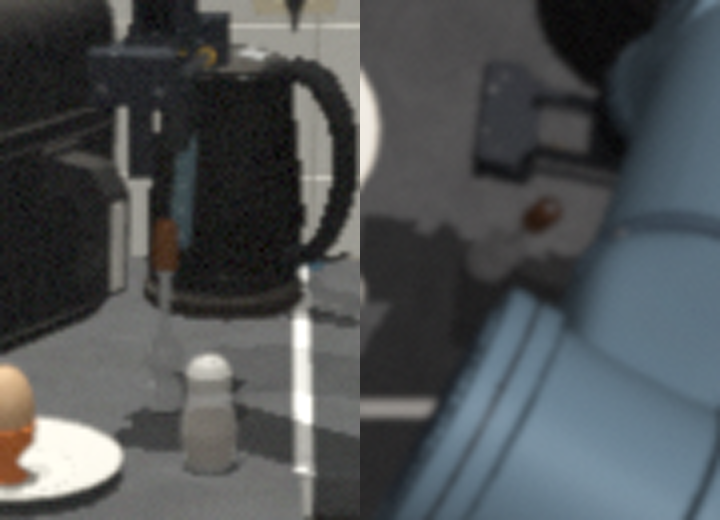

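Call:
move_arm(deltas=[[0,[1,-1,15],0],[0,[1,-1,35],0],[0,[1,-1,55],0],[0,[1,-1,72],0],[0,[1,-1,82],0],[0,[1,-1,85],0],[0,[1,-1,85],0],[0,[1,-1,85],0]])

```text
t: 14.2
eef_pos: [477.6, -333.6, 121.5]
tool_rot: [-3.141, 0.001, 2.914]
ft_force: [-0.4, 0.4, -0.6]
finger_gap: 1.002
grip_force: 0.0
```

Call:
move_arm(deltas=[[0.4,[0,0,0],0],[0.6,[0,0,0],0],[0.7,[0,0,0],0],[0.75,[0,0,0],0],[0.8,[0,0,0],0],[1,[0,0,0],0],[1,[0,0,0],0],[1,[0,0,0],0],[1,[0,0,0],0],[1,[0,0,0],0],[1,[0,0,0],0]], grip_force=25)

```text
t: 15.3
eef_pos: [477.1, -333.2, 120.7]
tool_rot: [3.141, 0.0, 2.914]
ft_force: [0.4, -0.1, -0.3]
finger_gap: 0.228
grip_force: 24.9
```

Call:
move_arm(deltas=[[1,[0,0,-4],0],[1,[0,0,-15],0],[1,[0,0,-35],0],[1,[0,0,-60],0],[1,[0,0,-85],0],[1,[0,0,-110],0],[1,[0,0,-122],0],[1,[-4,12,-125],0],[1,[-12,38,-125],0],[1,[-22,70,-125],0],[1,[-32,102,-125],0],[1,[-42,134,-125],0],[1,[-51,162,-125],0],[1,[-58,186,-125],0],[1,[-63,201,-125],0],[1,[-65,208,-125],0],[1,[-65,208,-125],0],[1,[-65,208,-125],0],[1,[-65,208,-125],0]])

```text
t: 17.2
eef_pos: [586.6, -147.1, 245.7]
tool_rot: [-3.141, -0.0, 2.911]
ft_force: [-0.6, 0.2, -1.4]
finger_gap: 0.234
grip_force: 24.9
```

Run:
```python
from h import *
P=[]
for i in range(3): P.append(observe()['eef_pos']); s=get_image('side')
t=get_image('top');o=observe();p=np.mean(P,0);print(p,o['tool_rot'],o['ft_force'],o['finger_gap'],o['t'])
a=cv2.resize(s['color'][140:250,295:370],None,fx=5,fy=5,interpolation=cv2.INTER_CUBIC)[:,:,::-1]
b=cv2.resize(t['color'][195:305,365:440],None,fx=5,fy=5,interpolation=cv2.INTER_CUBIC)[:,:,::-1]
cv2.imwrite('pics/c8.png',np.hstack([a,b]))
for n,z in(('rim',125),('ball',170),('tip',94.5),('cupfoot',5)): print(n,proj(s,(p[0],p[1],z)),(proj(s,(p[0],p[1],z))-[295,140])*5)
```

```text
[ 586.76095966 -146.8571727   245.76268468] [-3.14141329e+00  1.57452624e-04  2.91270224e+00] [-0.59337982  0.37950628 -1.30411857] 0.23130327494966776 17.4
rim [331.2 200.9] [181.  304.5]
ball [331.  186.4] [180. 232.]
tip [331.4 210.5] [182.  352.5]
cupfoot [331.8 238. ] [184. 490.]
```

View pics/c8.png

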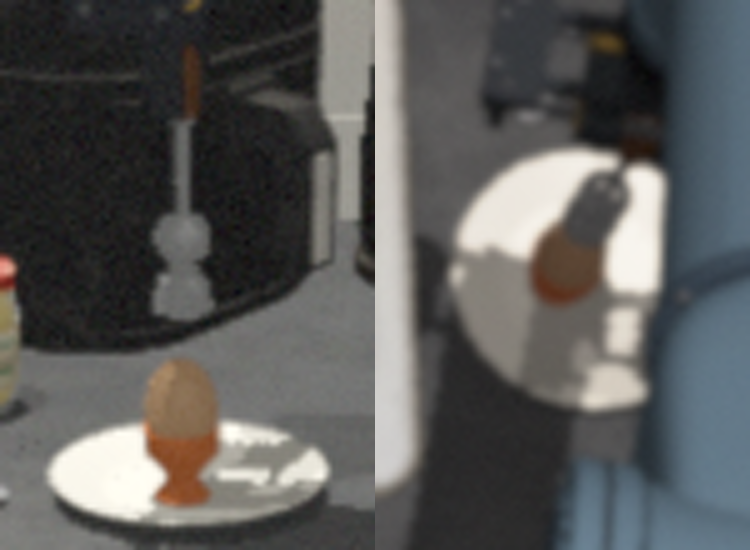

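Bell (side crop x 152–214) is centred in column over the egg (145–219), tool hangs upright. I lower it.

Call:
move_arm(deltas=[[1,[0,1.5,5],0],[1,[0,1.5,14],0],[1,[0,1.5,22],0],[1,[0,1.5,28],0],[1,[0,1.5,32],0],[1,[0,1.5,33],0],[1,[0,1.5,33],0],[1,[0,1.5,33],0],[1,[0,1.5,33],0]])

```text
t: 18.3
eef_pos: [587.9, -144.0, 213.1]
tool_rot: [3.142, 0.001, 2.914]
ft_force: [0.7, -0.0, -1.2]
finger_gap: 0.224
grip_force: 24.9
```

Call:
move_arm(deltas=[[1,[0,0,1],0],[1,[0,0,2],0],[1,[0,0,2],0],[1,[0,0,2],0]])

```text
t: 18.7
eef_pos: [587.8, -144.0, 210.8]
tool_rot: [-3.142, 0.0, 2.914]
ft_force: [-0.3, 0.7, -0.8]
finger_gap: 0.228
grip_force: 24.9
```

Call:
move_arm(deltas=[[1,[0,-1,0],0],[1,[0,-1,1],0],[1,[0,-1,1],0],[1,[0,-1,2],0],[1,[0,-1,2],0],[1,[0,-1,2],0]])

```text
t: 19.3
eef_pos: [587.6, -145.1, 208.9]
tool_rot: [-3.141, 0.0, 2.914]
ft_force: [0.7, -0.5, 1.0]
finger_gap: 0.229
grip_force: 24.9
```

Call:
move_arm(deltas=[[1,[0,0,0.5],0],[1,[0,0,0.5],0],[1,[0,0,0.5],0],[1,[0,0,0.5],0]])

```text
t: 19.7
eef_pos: [587.7, -145.0, 208.5]
tool_rot: [-3.142, 0.001, 2.914]
ft_force: [0.8, -0.6, 3.4]
finger_gap: 0.226
grip_force: 24.9
```

Run:
```python
from h import *
F=[];P=[]
for i in range(6):
    s=get_image('side');o=observe();F.append(o['ft_force']);P.append(o['eef_pos'])
print(np.mean(F,0),np.std(F,0),np.mean(P,0),o['tool_rot'],o['t'])
for k in('egg','egg_cup','cracker','weight','plate'):
    for m in masks_of(s,k)[:4]:
      r=m['region'];ys,xs=np.nonzero(r)
      if 310<xs.mean()<350 and ys.mean()<260: print(k,round(m['score'],2),xs.mean(),xs.min(),xs.max(),ys.min(),ys.max())
for z in(86.5,94.5,102,205):print(z,proj(s,(587.5,-145,z)))
g=s['color'][180:240,318:346].astype(int)
for r in range(0,56,3): print(180+r,''.join('O' if a[0]-a[2]>75 else 'e' if a[0]-a[2]>30 else 's' if a.mean()>75 else '.' for a in g[r]))
```

```text
[-0.11981907 -0.73479287  3.37600204] [0.83910155 0.57304485 0.23073407] [ 587.62049945 -144.97551603  208.41618739] [-3.14156308e+00  3.65051430e-04  2.91379970e+00] 20.0
egg 0.58 331.251497005988 324 339 215 227
egg_cup 0.72 331.0892857142857 324 338 227 241
cracker 0.63 331.17518248175185 326 336 163 215
weight 0.5 331.07246376811594 327 336 196 203
plate 0.63 332.87396121883654 305 360 226 245
86.5 [331.1 213.2]
94.5 [331.1 210.7]
102 [331.  208.3]
205 [330.5 175.2]
180 ............ss..............
183 ............sss.............
186 ............sss.............
189 ............sss.............
192 ............sss.............
195 ..........sssssss...........
198 ........sssssssssss.........
201 ........sssssssssss.........
204 ...........sssss.......sssss
207 ........ssssssssssssssssssss
210 .....sssssssssssssssssssssss
213 ssssssssssssssssssssssssssss
216 ssssssseeeeeeeeeeeesssssssss
219 sssssseeeeeeeeeeeeeessssssss
222 sssssseeeeeeeeeeeeeeesssssss
225 ssssseOeeeeeeeeeeeeeesssssss
228 sssssseOOOOOOOOOOOOOesssssss
231 ssssssseOOOOOOOOOOOessssssss
234 sssssssssseOOOOOeessssssssss
```

```bash
python3 -c "
from workcell import *
print(sign_off())"
```

```text
the job is handed in; nothing more can be done
None
```

The job is handed in at about 20 s, result not reported. The egg is in the cup, tip up and released; the bell is held by its handle, upright and centred on the tip with an estimated 4–5 N, the ball weight free. I viewed 11 pictures, one over the limit of 10.

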